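# Power up the microscope bench, arc lamp first

## Task

Power up the microscope bench with the fingertips, arc lamp first so that its ignition spike cannot hurt the electronics: on the lamp supply (the case with the round meter) press the rocker switch on, then push its round ignition button in and let it come out again, then press on the rocker of the stage drive (the case with the joystick), and last the rocker of the camera controller (the case with the display window). A rocker goes on when its raised end, the one farther from the robot, is pressed right down. Press slowly and lightly, grasp and lift nothing, and leave the cases and the things around them where they stand.

Things in the scene. Friction and masses are not known exactly. Their poses are not given: they have to be found in the camera images.
- lamp_supply: arc-lamp power supply: a cream instrument case 190 mm wide (y), 220 mm deep (x), about 3.4 kg, standing loose on rubber feet. Origin: centre of its underside; its own -x axis points out of the front, towards the robot. The control panel slopes up at 15 degrees (0.26 rad) from the front edge, 60 mm high, over 150 mm, to the flat rear top, 99 mm high. On the panel: a round meter (far left), the round ignition button below it (left), the rocker (right)
- lamp_rocker (a joint): paddle rocker switch on the lamp supply: a dark rocker 26 mm wide and 44 mm long up the slope, hinged across its middle. Angle in rad: 0 = off, with its upper end (the one farther from the robot, with a small pale pip) standing proud; 0.36 = on, with that end pressed right down and the lower end proud. It stays where it is left; tipping it takes about 3 N on the end, and at on it meets a hard stop
- lamp_rocker_end (a point): point on the face of the lamp supply's rocker where it is pressed to switch on: on its upper end, 15 mm up the slope from its hinge and mid-width. It moves with the rocker and goes down about 5.5 mm from off to on; even when on, that end stays about 8 mm above the panel around it
- ignition (a joint): round dark ignition push button, 28 mm across, on the lamp supply's panel, 82 mm to the left of its rocker. Travel in m: 0 = out, 0.006 = fully in, square to the panel; a spring brings it out; 1 N starts it and about 5 N holds it fully in. It is in at 0.004 or more
- ignition_top (a point): centre of the ignition button's face, 10 mm above the panel when out; a steel ring 3 mm high surrounds it
- stage_drive: stage drive: a cream instrument case 170 mm wide (y), 200 mm deep (x), about 2.4 kg, standing loose on rubber feet. Origin: centre of its underside; its own -x axis points out of the front, towards the robot. The control panel slopes up at 15 degrees (0.26 rad) from the front edge, 50 mm high, over 140 mm, to the flat rear top, 86 mm high. On the panel: a joystick (left, 57 mm tall with its ball), two small knobs at the upper right, the rocker (right), 86 mm from the joystick
- stage_rocker (a joint): paddle rocker switch on the stage drive: a dark rocker 26 mm wide and 44 mm long up the slope, hinged across its middle. Angle in rad: 0 = off, with its upper end (the one farther from the robot, with a small pale pip) standing proud; 0.36 = on, with that end pressed right down and the lower end proud. It stays where it is left; tipping it takes about 3 N on the end, and at on it meets a hard stop
- stage_rocker_end (a point): point on the face of the stage drive's rocker where it is pressed to switch on: on its upper end, 15 mm up the slope from its hinge and mid-width. It moves with the rocker and goes down about 5.5 mm from off to on; even when on, that end stays about 8 mm above the panel around it
- camera_control: camera controller: a cream instrument case 150 mm wide (y), 190 mm deep (x), about 1.9 kg, standing loose on rubber feet. Origin: centre of its underside; its own -x axis points out of the front, towards the robot. The control panel slopes up at 15 degrees (0.26 rad) from the front edge, 46 mm high, over 130 mm, to the flat rear top, 79 mm high. On the panel: a dark display window across the top, two small knobs (right), the rocker (left)
- camera_rocker (a joint): paddle rocker switch on the camera controller: a dark rocker 26 mm wide and 44 mm long up the slope, hinged across its middle. Angle in rad: 0 = off, with its upper end (the one farther from the robot, with a small pale pip) standing proud; 0.36 = on, with that end pressed right down and the lower end proud. It stays where it is left; tipping it takes about 3 N on the end, and at on it meets a hard stop
- camera_rocker_end (a point): point on the face of the camera controller's rocker where it is pressed to switch on: on its upper end, 15 mm up the slope from its hinge and mid-width. It moves with the rocker and goes down about 5.5 mm from off to on; even when on, that end stays about 8 mm above the panel around it
- oil_bottle: bystander: small amber bottle, 25 mm across, 62 mm tall, between two cases; origin at the centre of its underside
- buffer_jar: bystander: small glass jar, 32 mm across, 58 mm tall, between two cases; origin at the centre of its underside
- culture_dish: bystander: closed culture dish, 59 mm across, 14 mm tall, in front of the cases; origin at the centre of its underside
- slide_box: bystander: box of slides, 87 x 42 mm, 32 mm tall, in front of the cases; origin at the centre of its underside
- objective: bystander: steel microscope objective standing on end, 32 mm across, 50 mm tall, behind the cases; origin at the centre of its underside
- lens_blower: bystander: rubber lens blower standing on its end, 52 mm across, 85 mm tall, in front of the cases; origin at the centre of its underside

How it is judged:
By the outcome, as a careful person would: the job done as asked, in the order asked, and still so for the second after the job is handed in, with the robot touching nothing.
It also fails if it takes over 64 s, if anything falls off the work surface, if the arm or the gripper's body presses on something with over 40 N, if the wrist force passes 120 N, or if a joint passes its speed limit or range.

## Robot

A 6-joint arm with a two-finger parallel gripper is mounted at the origin on the work surface. World frame = base frame: x ahead of the robot, y to its left, z up, the work surface at z = 0. Lengths are in m, angles in rad, forces in N, time in s.
With the tool pointing down it reaches from about 0.225 to 0.875 m from the base axis. Payload 3.4 kg.
Tool frame: the origin (TCP) lies on the centre line of the jaws, within the pads' length; the fingertips stand 19 mm ahead of it and the grasp point (between the pads) is the TCP (nose_length is the distance from the TCP to the fingertips, in m); z points along the fingers, y is the direction in which the jaws open and shut (so a half turn about z gives the same grasp; the last joint's range is limited). The gripper opens to 85 mm and grips with 20 to 120 N. Pads are 22 mm wide; open, the fingers measure 114 mm over their backs; the gripper's body (76 mm by 85 mm) begins 54 mm behind the grasp point. The pads swing forward as they close: fully open they stand 13 mm farther back than shut.
Start: joints at [1.061, 0.276, 1.505, -0, 1.361, -0.121], TCP at [0.218, 0.532, 0.25] pointing down, gripper open.
Joint ranges: [-2.89, 2.89], [-0.75, 2.08], [0.22, 2.7], [-1.18, 4.32], [0.11, 2.71], [-2.7, 2.7]. Speed limits (rad/s): [2.57, 2.57, 3.14, 3.14, 3.14, 3.14].

## Interface

Orientations are given as a unit quaternion [w, x, y, z].
In Python, from rig import * gives the robot as it stands.
- The arm moves only by the shell command python3 -m jog 'ROWS' [OPENING] [FORCE]. ROWS is JSON, one flat list of numbers, 6 for each row, row after row: the shift along the tool's x, y, z in mm, then the turn, a rotation vector about the tool's x, y, z in degrees. In form: [tx, ty, tz, wx, wy, wz, tx, ty, tz, wx, wy, wz, ...]. A call has 1 to 10 rows; each row is the pose to reach, as a shift and turn from the pose commanded when the call began, along the tool's axes at that moment; what a row does not reach only later rows make up. A row lasts 1/8 s, in which the tool goes at most 62.5 mm and 10.7 degrees, less where a joint would pass 70% of its speed; a pose out of reach is approached as far as the arm can. A call with a gripper value outside its range is refused whole. OPENING is the closure, from 0 (fully open) to 1 (shut), set as the call begins (- or left out, the last holds). The fingers move at their own pace and stop on an object; FORCE is the grip in N (left out, the last holds). Time passes only in rows, so rows that repeat a pose let the fingers close. It gives the time, the measured TCP pose, the force and the opening at its end, in the units of the state.
- get_state(): the state, without advancing time (a new reading comes with each control period).
- get_image(name): name is "scene" or "top" or "wrist"; returns a dict with "frame" (384x512x3 uint8, red, green, blue), "camera_matrix" (3x3 intrinsics, pixels), "rvec" (rotation vector, rad) and "tvec" (3), from world to camera coordinates, as OpenCV has them. Camera axes: x right, y down, z forward; pixel columns grow to the right and rows downward; lengths in m; the calibration is good to about 2 mm. A picture is of the moment at which its call begins. There is no depth.
- sign_off(): hands the job in, once; it reports no verdict.
The state is a dict: "clock": time; "qpos": joint angles; "qd": joint speeds; "effort": joint torques, N m; "position": TCP position; "ee_rot": TCP orientation; "contact_force": force on the tool from outside, world axes, zero at the start; "moment": the same for the moment, N m; "width": finger opening in m.
Only numpy, scipy, OpenCV 4.12 (cv2) and the standard library are available. Lean on these libraries where they do the work, as an engineer would, in place of code of your own. Each camera call takes 0.05 s, during which the arm holds its last target.

## Working session

There is one attempt and no reset: what is moved stays moved. The work goes in short steps, Python scripts to look and compute and a shell command to move; the robot and the scene stay as the last step left them, time stands still between calls to the robot, and variables do not carry over. Pictures are saved under pics/ and viewed, and the job is handed in when it is done.

```bash
ls; mkdir -p pics; python3 - <<'E'
from rig import *
import cv2, numpy as np
s=get_state(); print(s)
for n in ("scene","top","wrist"):
    d=get_image(n); cv2.imwrite(f"pics/{n}0.png",d["frame"][:,:,::-1]); np.savez(f"pics/{n}0.npz",**{k:np.array(v) for k,v in d.items()})
    R=cv2.Rodrigues(np.array(d["rvec"],float))[0]; print(n,-R.T@np.array(d["tvec"]).ravel(), R[2])
E
```

```text
pics
{'clock': 0.0, 'qpos': array([ 1.06101322e+00,  2.76591051e-01,  1.50612920e+00,  2.98952309e-05,
        1.36069130e+00, -1.21033289e-01]), 'qd': array([-0.00078356, -0.00115445, -0.00048594, -0.00045009,  0.00048796,
       -0.00178904]), 'effort': array([-7.81722483e-04, -4.16779912e+01, -2.45805717e+01, -4.85939145e-04,
        1.11929866e-02, -1.39266297e-05]), 'position': array([0.21771648, 0.53166071, 0.24944349]), 'ee_rot': array([-2.96010488e-04,  1.93156244e-01,  9.81167589e-01, -8.60052418e-04]), 'contact_force': array([-0.63027914,  0.02780365,  0.0223327 ]), 'moment': array([0.02688832, 0.06830308, 0.00815392]), 'width': 0.08534237860702894}
scene [ 1.05269616 -0.07884134  0.88517813] [-0.47956155  0.06093673 -0.87538987]
top [ 4.49570373e-01 -5.70696703e-04  1.21392586e+00] [ 0.13288138 -0.00541179 -0.99111717]
wrist [0.15724891 0.55816547 0.37290365] [ 0.24373657 -0.10156226 -0.96450899]
```

View pics/top0.png

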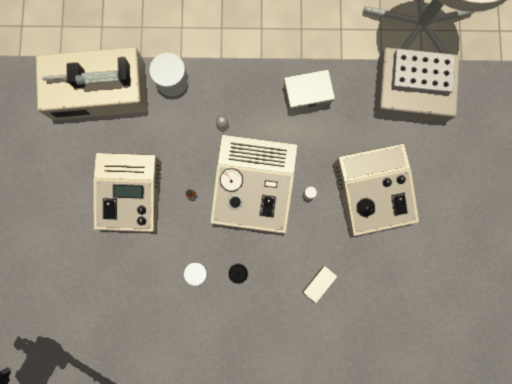

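View pics/scene0.png

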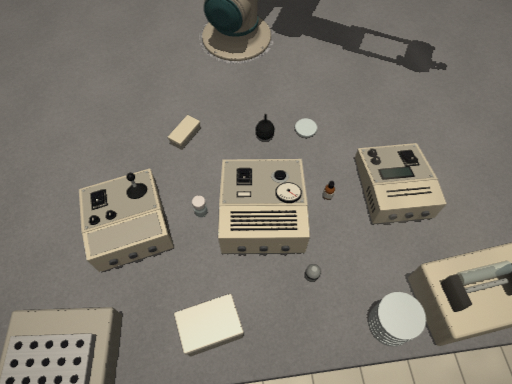

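View pics/wrist0.png

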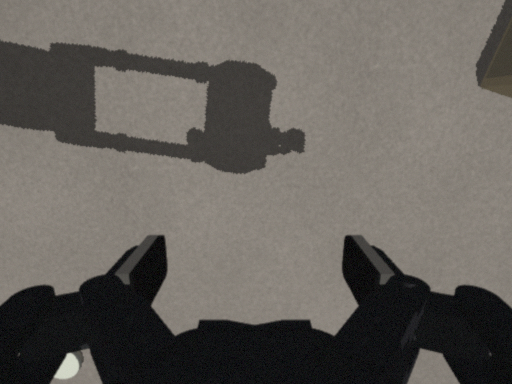

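```bash
cat > h.py <<'E'
import numpy as np, cv2
def load(f):
    d=np.load(f); return d["frame"],d["camera_matrix"].astype(float),d["rvec"].astype(float),d["tvec"].astype(float).reshape(3)
def ray(cam,uv):
    _,K,r,t=cam; R=cv2.Rodrigues(r)[0]
    p=cv2.undistortPoints(np.array([[uv]],float),K,None)[0,0]
    return -R.T@t, R.T@np.array([p[0],p[1],1.])
def onz(cam,uv,z):
    c,d=ray(cam,uv); return c+d*(z-c[2])/d[2]
def tri(camA,uvA,camB,uvB):
    a,d=ray(camA,uvA);b,e=ray(camB,uvB)
    s=np.linalg.lstsq(np.stack([d,-e],1),b-a,rcond=None)[0]
    p=a+d*s[0];q=b+e*s[1]; return (p+q)/2,np.linalg.norm(p-q)
def proj(cam,P):
    return cv2.projectPoints(np.array(P,float).reshape(-1,1,3),cam[2],cam[3],cam[1],None)[0].reshape(-1,2)
E
python3 - <<'E'
from h import *
T=load("pics/top0.npz");S=load("pics/scene0.npz")
for uv in [(0,0),(511,0),(0,383),(511,383)]: print(uv,onz(T,uv,0).round(3))
f=T[0][:,:,::-1]
def sv(n,im,x,y,w,h,k): cv2.imwrite(n,cv2.resize(im[y:y+h,x:x+w],None,fx=k,fy=k,interpolation=cv2.INTER_CUBIC))
a=lambda im,x,y,w,h:cv2.resize(im[y:y+h,x:x+w],(400,400*h//w),interpolation=cv2.INTER_CUBIC)
cv2.imwrite("pics/t_a.png",np.hstack([a(f,205,130,100,110),a(f,330,138,100,110)]))
g=S[0][:,:,::-1]
cv2.imwrite("pics/s_a.png",np.hstack([a(g,215,150,100,110),a(g,75,160,100,110)]))
cv2.imwrite("pics/c_a.png",np.hstack([a(f,80,140,100,110),a(g,350,130,100,110)]))
E
```

```text
(0, 0) [1.14  0.713 0.   ]
(511, 0) [ 1.158 -0.733  0.   ]
(0, 383) [0.11  0.628 0.   ]
(511, 383) [ 0.119 -0.664  0.   ]
```

View pics/t_a.png

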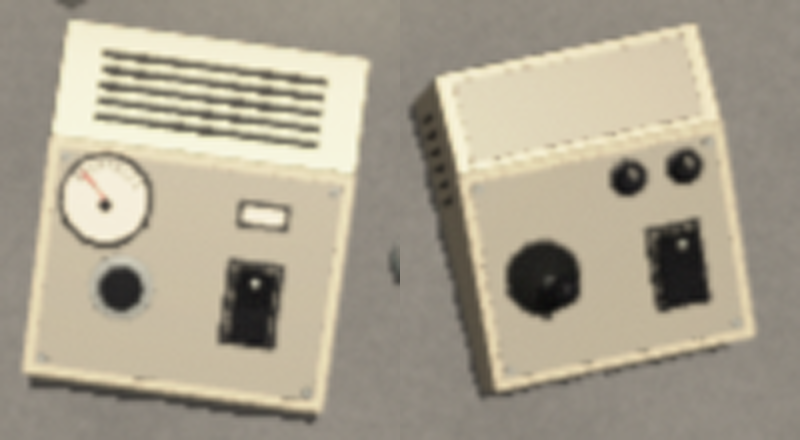

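View pics/s_a.png

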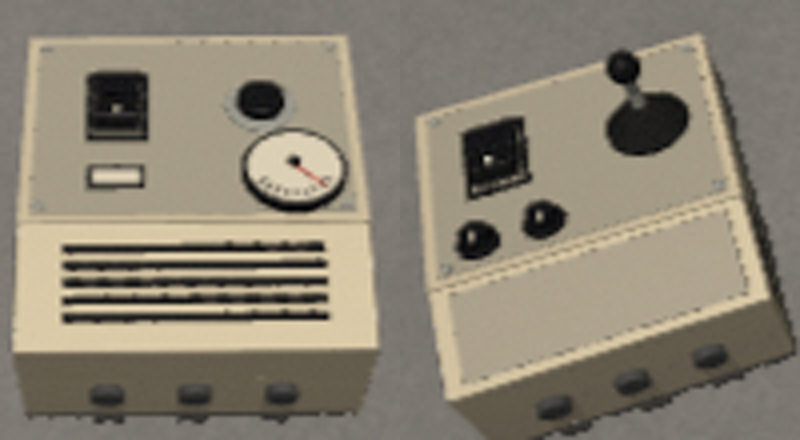

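View pics/c_a.png

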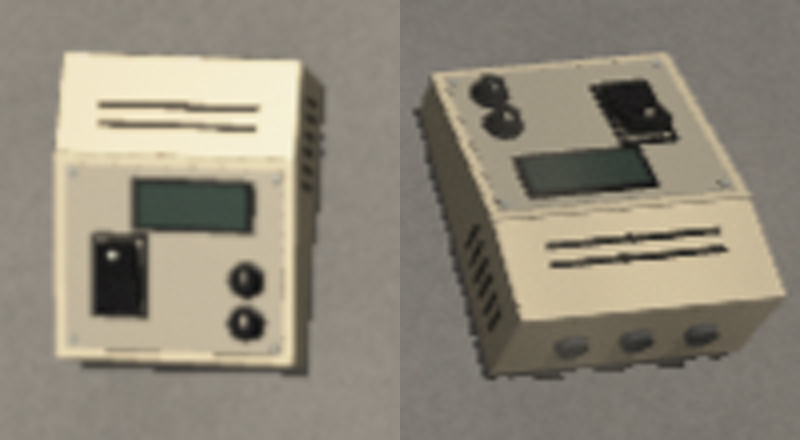

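```bash
cat > m.py <<'E'
from h import *
T=load("pics/top0.npz");S=load("pics/scene0.npz")
c=lambda p,o:((p[0]+.5)/4-.5+o[0],(p[1]+.5)/4-.5+o[1])
D={'lamp':((205,130),(215,150),dict(fl=((28,375),(345,36)),fr=((320,412),(30,38)),rr=((370,60),(15,352)),rl=((70,20),(378,350)),pip=((255,283),(117,107)),btn=((121,289),(261,101)))),
'stage':((330,138),(75,160),dict(fl=((95,390),(302,37)),fr=((355,332),(15,117)),rr=((297,27),(50,400)),rl=((37,77),(368,300)),pip=((283,243),(88,158)))),
'cam':((80,140),(350,130),dict(fl=((57,355),(265,53)),fr=((295,367),(32,72)),rr=((300,62),(122,318)),rl=((65,52),(385,295)),pip=((112,255),(248,112))))}
HZ={'lamp':(.060,.099),'stage':(.050,.086),'cam':(.046,.079)}
out={}
for n,(o,q,d) in D.items():
    for k,(a,b) in d.items():
        p,e=tri(T,c(a,o),S,c(b,q)); ex=''
        if k!='pip' and k!='btn':
            z=HZ[n][0 if k[0]=='f' else 1]; pa=onz(T,c(a,o),z);pb=onz(S,c(b,q),z); ex=(pa[:2].round(4),pb[:2].round(4)); out[n,k]=(pa+pb)/2
        else: out[n,k]=p
        print(n,k,p.round(4),'gap',round(e*1000,1),ex)
    fl,fr,rr,rl=[out[n,k][:2] for k in('fl','fr','rr','rl')]
    w=[np.linalg.norm(fl-fr),np.linalg.norm(rl-rr)];dep=[np.linalg.norm(fl-rl),np.linalg.norm(fr-rr)]
    v=(rl+rr-fl-fr); v2=(fl+rl-fr-rr)
    print(n,'w',np.round(w,4),'d',np.round(dep,4),'yaw',np.degrees([np.arctan2(v[1],v[0]),np.arctan2(-v2[0],v2[1])]).round(1),'ctr',((fl+fr+rr+rl)/4).round(4))
E
python3 m.py
```

```text
lamp fl [0.5137 0.1007 0.0544] gap 3.5 (array([0.513 , 0.0985]), array([0.5175, 0.1012]))
lamp fr [ 0.4916 -0.0859  0.057 ] gap 1.0 (array([ 0.4915, -0.0852]), array([ 0.4935, -0.0863]))
lamp rr [ 0.7098 -0.113   0.0939] gap 1.9 (array([ 0.7086, -0.1135]), array([ 0.7121, -0.1119]))
lamp rl [0.7336 0.0743 0.0932] gap 0.6 (array([0.7321, 0.0736]), array([0.736 , 0.0735]))
lamp pip [ 0.569  -0.0423  0.0934] gap 0.8 
lamp btn [0.5662 0.0407 0.0772] gap 1.1 
lamp w [0.187  0.1877] d [0.2204 0.2195] yaw [-7.  -7.1] ctr [ 0.6131 -0.0063]
stage fl [ 0.4874 -0.2615  0.0439] gap 0.1 (array([ 0.4872, -0.2601]), array([ 0.4915, -0.2602]))
stage fr [ 0.5253 -0.4263  0.0511] gap 0.3 (array([ 0.5254, -0.4266]), array([ 0.5246, -0.427 ]))
stage rr [ 0.7164 -0.3854  0.0797] gap 1.7 (array([ 0.715 , -0.3842]), array([ 0.719 , -0.3821]))
stage rl [ 0.6824 -0.2207  0.0801] gap 0.0 (array([ 0.6812, -0.2196]), array([ 0.6852, -0.2197]))
stage pip [ 0.5781 -0.3712  0.084 ] gap 0.5 
stage w [0.1704 0.167 ] d [0.1981 0.1969] yaw [12.3 11.9] ctr [ 0.6036 -0.3224]
cam fl [0.4985 0.3989 0.0428] gap 0.2 (array([0.4984, 0.3979]), array([0.5006, 0.397 ]))
cam fr [0.4927 0.2493 0.0426] gap 3.2 (array([0.4922, 0.2469]), array([0.4952, 0.2496]))
cam rr [0.6828 0.2446 0.0773] gap 0.4 (array([0.6824, 0.244 ]), array([0.6837, 0.2441]))
cam rl [0.688  0.3931 0.0761] gap 0.0 (array([0.6874, 0.3921]), array([0.6892, 0.3915]))
cam pip [0.5596 0.3572 0.075 ] gap 0.3 
cam w [0.1493 0.1478] d [0.1889 0.1894] yaw [-1.5 -2.1] ctr [0.5911 0.3204]
```

```bash
cat >> m.py <<'E'
o,q,d=D['lamp']
for z in (.083,.085): print('btn',onz(T,c((121,289),o),z).round(4),onz(S,c((261,101),q),z).round(4))
for n,z in (('lamp',.092),('stage',.083),('cam',.077)):
    o,q,d=D[n]; print(n,'pip@z',onz(T,c(d['pip'][0],o),z).round(4),onz(S,c(d['pip'][1],q),z).round(4))
E
python3 m.py | tail -5
cat > go.py <<'E'
# usage: go.py x y z yaw_deg [tilt] : rows for a pose with tool pointing down, tool y along case y (yaw), 
import sys; from rig import *; from h import *
from scipy.spatial.transform import Rotation as Ro
x,y,z,yaw=map(float,sys.argv[1:5])
s=get_state(); p=np.array(s['position']); w,a,b,cc=s['ee_rot']; R=Ro.from_quat([a,b,cc,w]); 
Rt=Ro.from_euler('z',yaw,degrees=True)*Ro.from_matrix(np.diag([-1.,1,-1]))
print('t',s['clock'],'pos',p.round(4),'F',np.round(s['contact_force'],2))
print('shift mm',(R.inv().apply(np.array([x,y,z])-p)*1000).round(1),'turn',np.degrees((R.inv()*Rt).as_rotvec()).round(1))
E
python3 go.py 0.559 -0.041 0.17 -7
```

```text
btn [0.5655 0.04   0.083 ] [0.5698 0.0404 0.083 ]
btn [0.5653 0.0399 0.085 ] [0.571  0.0401 0.085 ]
lamp pip@z [ 0.5691 -0.0428  0.092 ] [ 0.5682 -0.0419  0.092 ]
stage pip@z [ 0.5782 -0.3717  0.083 ] [ 0.5775 -0.3713  0.083 ]
cam pip@z [0.5594 0.3567 0.077 ] [0.5608 0.3559 0.077 ]
t 0.15 pos [0.2178 0.5318 0.2496] F [-0.3  -0.06 -0.89]
shift mm [-532.9 -400.6   80.1] turn [ -0.1  -0.  -15.3]
```

```bash
python3 -m jog '[-16,-12,0,0,0,0, -56,-42,0,0,0,-1.5, -104,-78,0,0,0,-3, -152,-114,0,0,0,-5, -200,-150,0,0,0,-7, -248,-186,0,0,0,-9, -296,-222,0,0,0,-11, -344,-258,0,0,0,-13, -392,-294,0,0,0,-15, -432,-324,0,0,0,-15.3]' 1 20
python3 go.py 0.559 -0.041 0.17 -7
```

```text
clock: 1.4
position: [0.4951, 0.0653, 0.2504]
ee_rot: [0.0, 0.062, 0.998, -0.0]
contact_force: [0.3, 0.4, -0.2]
width: -0.0002
t 1.4 pos [0.4951 0.0653 0.2504] F [ 0.3   0.38 -0.2 ]
shift mm [-76.5 -97.6  80.5] turn [-0.   0.  -0.1]
```

```bash
python3 -m jog '[-20,-26,16,0,0,0, -45,-58,45,0,0,0, -68,-87,70,0,0,0, -76.5,-97.6,80.5,0,0,0, -76.5,-97.6,80.5,0,0,0]'
python3 - <<'E'
from rig import *
import cv2, numpy as np
d=get_image("wrist"); np.savez("pics/w1.npz",**{k:np.array(v) for k,v in d.items()}); cv2.imwrite("pics/w1.png",d["frame"][:,:,::-1])
E
python3 go.py 0.559 -0.041 0.17 -7
```

```text
clock: 2.02
position: [0.5582, -0.0383, 0.1691]
ee_rot: [-0.001, 0.062, 0.998, 0.0]
contact_force: [0.2, 0.7, 0.9]
width: -0.0
t 2.075 pos [ 0.5583 -0.0375  0.17  ] F [ 0.59 -0.12  0.12]
shift mm [-1.1 -3.4 -0. ] turn [ 0.  -0.1 -0. ]
```

View pics/w1.png

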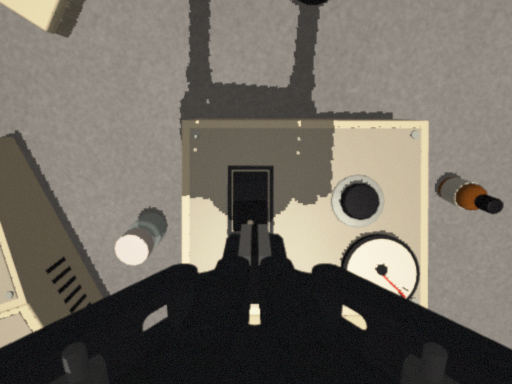

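```bash
python3 - <<'E'
from h import *
W=load("pics/w1.npz")
print('cam',ray(W,(256,192))[0].round(3))
print('btn',onz(W,(358,200),.085).round(4), 'ring',onz(W,(358,201),.077).round(4))
for uv in ((228,166),(274,166)): print('rocker front',onz(W,uv,.0715).round(4))
for uv in ((182,121),(428,122)): print('case front',onz(W,uv,.060).round(4))
for uv in ((240,224),(271,224)): print('tip',onz(W,uv,.151).round(4))
print(proj(W,[[.5693,-.0425,.092],[.5583,-.0385,.151],[.547,-.0385,.151]]))
f=W[0][150:260,200:310,::-1]; cv2.imwrite("pics/w1c.png",cv2.resize(f,(550,550),interpolation=cv2.INTER_CUBIC))
E
```

```text
cam [ 0.493 -0.029  0.293]
btn [0.5666 0.039  0.085 ] ring [0.5702 0.0416 0.077 ]
rocker front [ 0.5319 -0.054   0.0715]
rocker front [ 0.5362 -0.0193  0.0715]
case front [ 0.4948 -0.0853  0.06  ]
case front [0.5189 0.1027 0.06  ]
tip [ 0.5488 -0.0434  0.151 ]
tip [ 0.5508 -0.0276  0.151 ]
[[248.86169006 219.64601069]
 [251.81675127 239.78694206]
 [249.05069464 219.6616804 ]]
```

View pics/w1c.png

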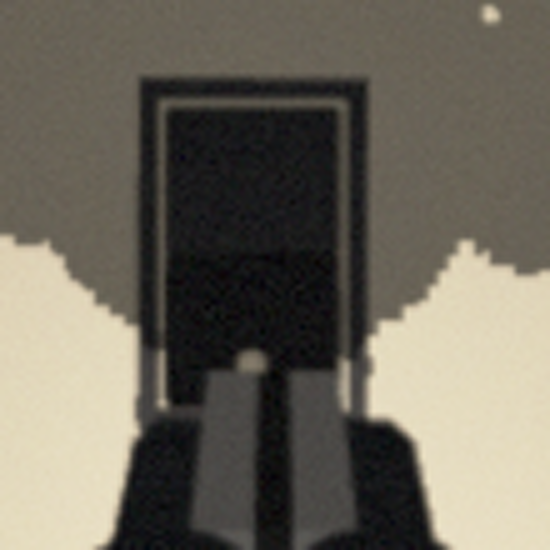

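```bash
python3 go.py 0.560 -0.042 0.12 -7
```

```text
t 2.075 pos [ 0.5583 -0.0375  0.17  ] F [ 0.59 -0.12  0.12]
shift mm [-2.3 -4.3 50. ] turn [ 0.  -0.1 -0. ]
```

```bash
python3 -m jog '[-2.3,-4.3,5,0,0,0, -2.3,-4.3,15,0,0,0, -2.3,-4.3,28,0,0,0, -2.3,-4.3,40,0,0,0, -2.3,-4.3,47,0,0,0, -2.3,-4.3,50,0,0,0, -2.3,-4.3,50,0,0,0, -2.3,-4.3,50,0,0,0]'; python3 go.py 0.560 -0.042 0.12 -7
```

```text
clock: 3.08
position: [0.5611, -0.0423, 0.1201]
ee_rot: [0.0, 0.061, 0.998, -0.0]
contact_force: [-0.4, -0.0, 0.2]
width: -0.0001
t 3.075 pos [ 0.5611 -0.0423  0.1201] F [-0.39 -0.05  0.23]
shift mm [1.2 0.1 0.1] turn [0.  0.1 0. ]
```

```bash
python3 -m jog '[0,0,1,0,0,0, 0,0,2,0,0,0, 0,0,3,0,0,0, 0,0,4,0,0,0, 0,0,5,0,0,0, 0,0,6,0,0,0, 0,0,7,0,0,0, 0,0,8,0,0,0]'; python3 -m jog '[0,0,0.7,0,0,0, 0,0,1.4,0,0,0, 0,0,2,0,0,0]'
```

```text
clock: 4.08
position: [0.5608, -0.0422, 0.1118]
ee_rot: [0.0, 0.061, 0.998, 0.0]
contact_force: [-0.4, -0.1, 3.4]
width: 0.0
clock: 4.45
position: [0.5618, -0.0423, 0.1104]
ee_rot: [0.001, 0.061, 0.998, -0.0]
contact_force: [1.0, -0.1, 4.1]
width: -0.0001
```

```bash
python3 -m jog '[0,0,0.7,0,0,0, 0,0,1.4,0,0,0, 0,0,2,0,0,0]';python3 -m jog '[0,0,0.5,0,0,0, 0,0,1,0,0,0]'
```

```text
clock: 4.82
position: [0.5615, -0.0424, 0.1081]
ee_rot: [0.001, 0.061, 0.998, -0.0]
contact_force: [3.2, 0.3, 4.7]
width: 0.0001
clock: 5.08
position: [0.5619, -0.0424, 0.1072]
ee_rot: [0.001, 0.061, 0.998, -0.0]
contact_force: [2.4, -0.1, 4.3]
width: -0.0002
```

```bash
python3 -m jog '[0,0,0.4,0,0,0, 0,0,0.8,0,0,0]'
```

```text
clock: 5.32
position: [0.5621, -0.0424, 0.1069]
ee_rot: [0.002, 0.061, 0.998, -0.0]
contact_force: [2.0, 0.3, 8.6]
width: 0.0001
```

```bash
python3 -m jog '[0,0,0.3,0,0,0]'; python3 -m jog '[0,0,0.3,0,0,0,0,0,0.3,0,0,0]'
```

```text
clock: 5.45
position: [0.5621, -0.0424, 0.1068]
ee_rot: [0.002, 0.061, 0.998, -0.0]
contact_force: [1.0, 0.5, 10.5]
width: 0.0002
clock: 5.7
position: [0.5622, -0.0424, 0.1069]
ee_rot: [0.002, 0.061, 0.998, -0.0]
contact_force: [1.8, -0.4, 10.9]
width: 0.0001
```

```bash
python3 -m jog '[0,0,-1,0,0,0, 0,0,-4,0,0,0, 0,0,-12,0,0,0, 0,0,-28,0,0,0, 0,0,-45,0,0,0, 0,0,-58,0,0,0, 12,0,-64,0,0,0, 30,0,-64,0,0,0, 30,0,-64,0,0,0]'
cat > look.py <<'E'
import sys; from rig import *
import cv2, numpy as np
n,cam=sys.argv[1:3]; d=get_image(cam); np.savez(f"pics/{n}.npz",**{k:np.array(v) for k,v in d.items()}); f=d["frame"][:,:,::-1]
if len(sys.argv)>3:
    x,y,w,h=map(int,sys.argv[3:7]); f=cv2.resize(f[y:y+h,x:x+w],(600,600*h//w),interpolation=cv2.INTER_CUBIC)
cv2.imwrite(f"pics/{n}.png",f)
E
python3 look.py w2 wrist; python3 look.py s2 scene 215 150 100 80; python3 go.py 0.560 .041 .17 -7
```

```text
clock: 6.82
position: [0.5288, -0.0381, 0.1693]
ee_rot: [-0.001, 0.061, 0.998, 0.0]
contact_force: [-0.3, -0.1, 1.2]
width: 0.0002
t 6.925 pos [ 0.5309 -0.0385  0.1695] F [0.6  0.24 0.51]
shift mm [-19.2  82.5  -0.5] turn [0. 0. 0.]
```

View pics/w2.png

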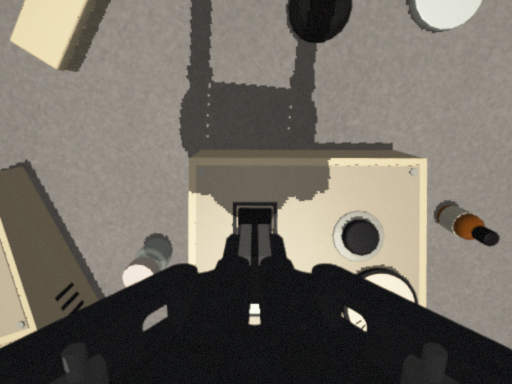

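View pics/s2.png

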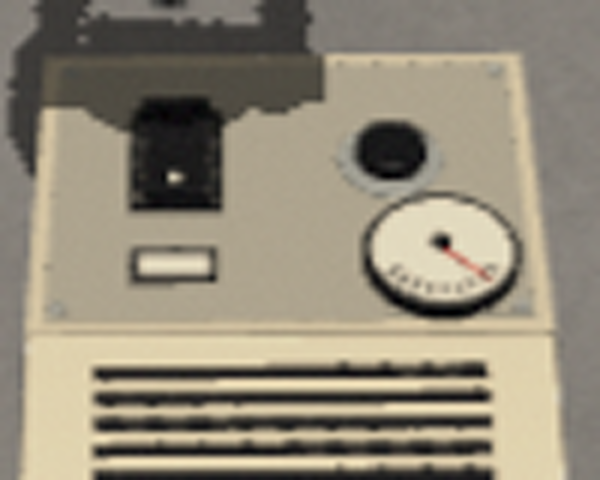

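```bash
python3 - <<'E'
from h import *
W=load("pics/w2.npz"); print(onz(W,(361,236),.085).round(4))
for uv in ((190,160),(427,159)): print('case front',onz(W,uv,.060).round(4))
E
python3 go.py 0.5615 .040 .116 -7
```

```text
[0.5664 0.0407 0.085 ]
case front [ 0.4962 -0.0846  0.06  ]
case front [0.5184 0.1031 0.06  ]
t 6.925 pos [ 0.5309 -0.0385  0.1695] F [0.6  0.24 0.51]
shift mm [-20.8  81.6  53.5] turn [0. 0. 0.]
```

```bash
python3 -m jog '[-2,10,0,0,0,0, -8,30,0,0,0,0, -14,55,0,0,0,0, -19,74,2,0,0,0, -20.8,81.6,8,0,0,0, -20.8,81.6,20,0,0,0, -20.8,81.6,35,0,0,0, -20.8,81.6,46,0,0,0, -20.8,81.6,52,0,0,0, -20.8,81.6,53.5,0,0,0]'; python3 -m jog '[0,0,0.5,0,0,0,0,0,1,0,0,0]'; python3 go.py 0.5615 .040 .115 -7
```

```text
clock: 8.18
position: [0.5614, 0.0397, 0.1154]
ee_rot: [-0.0, 0.061, 0.998, 0.0]
contact_force: [-1.0, 0.5, 1.0]
width: 0.0001
clock: 8.43
position: [0.5619, 0.0399, 0.1154]
ee_rot: [0.001, 0.061, 0.998, 0.0]
contact_force: [0.6, 0.1, -1.2]
width: -0.0
t 8.425 pos [0.5619 0.0399 0.1154] F [ 0.56  0.13 -1.15]
shift mm [0.4 0.  0.4] turn [0.  0.1 0. ]
```

```bash
python3 -m jog '[0,0,1,0,0,0, 0,0,2,0,0,0, 0,0,3,0,0,0, 0,0,4,0,0,0, 0,0,5,0,0,0, 0,0,6,0,0,0, 0,0,7,0,0,0]'; python3 -m jog '[0,0,1,0,0,0, 0,0,2,0,0,0, 0,0,3,0,0,0]'; python3 -m jog '[0,0,0.7,0,0,0, 0,0,1.5,0,0,0]'
```

```text
clock: 9.3
position: [0.5616, 0.0399, 0.1078]
ee_rot: [0.0, 0.061, 0.998, 0.0]
contact_force: [0.4, 0.5, -0.4]
width: 0.0002
clock: 9.68
position: [0.5618, 0.0399, 0.105]
ee_rot: [0.0, 0.061, 0.998, 0.0]
contact_force: [0.2, -0.4, 2.3]
width: -0.0001
clock: 9.93
position: [0.5621, 0.0399, 0.1037]
ee_rot: [0.001, 0.061, 0.998, 0.0]
contact_force: [1.1, 0.1, 1.3]
width: -0.0001
```

```bash
python3 -m jog '[0,0,0.8,0,0,0, 0,0,1.6,0,0,0, 0,0,2.4,0,0,0]'; python3 -m jog '[0,0,0.5,0,0,0, 0,0,1,0,0,0]';python3 -m jog '[0,0,0.4,0,0,0, 0,0,0.8,0,0,0]'
```

```text
clock: 10.3
position: [0.5625, 0.0398, 0.1015]
ee_rot: [0.001, 0.061, 0.998, 0.0]
contact_force: [2.1, -1.1, 3.9]
width: 0.0001
clock: 10.55
position: [0.5621, 0.0399, 0.1003]
ee_rot: [0.001, 0.061, 0.998, 0.0]
contact_force: [2.4, 0.4, 5.2]
width: 0.0003
clock: 10.8
position: [0.5622, 0.0399, 0.0996]
ee_rot: [0.001, 0.061, 0.998, 0.0]
contact_force: [2.0, -0.7, 7.2]
width: -0.0002
```

```bash
python3 -m jog '[0,0,0.3,0,0,0, 0,0,0.6,0,0,0]'; python3 -m jog '[0,0,0.4,0,0,0,0,0,0.4,0,0,0]'
```

```text
clock: 11.05
position: [0.5622, 0.0399, 0.0995]
ee_rot: [0.001, 0.061, 0.998, 0.0]
contact_force: [1.4, -0.9, 10.6]
width: -0.0001
clock: 11.3
position: [0.5622, 0.0399, 0.0995]
ee_rot: [0.001, 0.061, 0.998, 0.0]
contact_force: [1.2, -0.3, 10.6]
width: 0.0001
```

```bash
python3 -m jog '[0,0,-1,0,0,0, 0,0,-4,0,0,0, 0,0,-9,0,0,0, 0,0,-20,0,0,0, 0,0,-38,0,0,0, 0,0,-60,0,0,0, 0,0,-80,0,0,0, 0,0,-90,0,0,0]'
python3 look.py s3 scene 215 150 100 80;  python3 go.py 0.567 -.373 .185 12.1
```

```text
clock: 12.3
position: [0.5612, 0.04, 0.1892]
ee_rot: [-0.0, 0.061, 0.998, 0.0]
contact_force: [0.6, -0.6, 0.1]
width: -0.0003
t 12.35 pos [0.5618 0.04   0.19  ] F [ 0.65 -0.7   0.61]
shift mm [ -55.3 -409.3    5. ] turn [ -0.    0.1 -19.1]
```

View pics/s3.png

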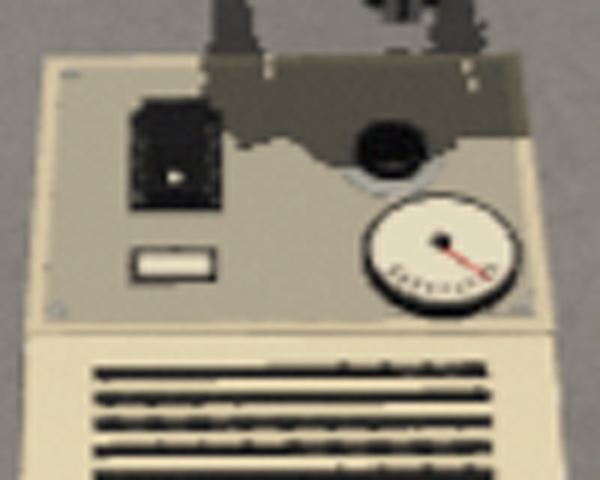

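```bash
python3 -m jog '[-2,-15,0,0,0,-1, -8,-55,0,0,0,-3, -15,-103,0,0,0,-5, -22,-151,0,0,0,-7, -29,-199,0,0,0,-9, -35,-247,0,0,0,-11, -41,-295,0,0,0,-13, -47,-343,0,0,0,-15, -53,-386,0,0,0,-17, -55,-404,2,0,0,-19]'; python3 -m jog '[0,0,0,0,0,0,0,0,0,0,0,0]'; python3 look.py w4 wrist;  python3 go.py 0.568 -.3737 .16 12.1
```

```text
clock: 13.6
position: [0.5663, -0.3702, 0.1848]
ee_rot: [-0.001, -0.104, 0.995, 0.0]
contact_force: [0.5, 1.2, -0.4]
width: 0.0001
clock: 13.85
position: [0.5667, -0.3665, 0.1855]
ee_rot: [-0.001, -0.105, 0.995, 0.001]
contact_force: [0.1, -0.7, -0.1]
width: 0.0003
t 13.9 pos [ 0.5669 -0.3663  0.1859] F [ 0.65  0.8  -0.4 ]
shift mm [ 0.4 -7.5 25.8] turn [ 0.1 -0.  -0. ]
```

View pics/w4.png

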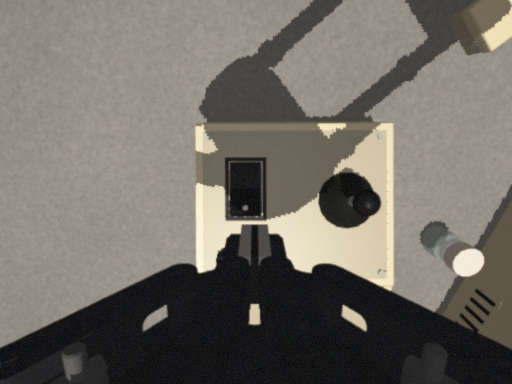

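```bash
python3 - <<'E'
from h import *
W=load("pics/w4.npz"); print(onz(W,(245,208),.084).round(4), proj(W,[[.5778,-.3715,.083]]))
a=onz(W,(240,225),.166);b=onz(W,(270,225),.166);print('tip',a.round(4),b.round(4))
a=onz(W,(196,125),.05);b=onz(W,(393,125),.05);print(a.round(4),b.round(4),np.degrees(np.arctan2(-(b-a)[0],(b-a)[1])))
E
```

```text
[ 0.5791 -0.3705  0.084 ] [[244.19654485 205.83925333]]
tip [ 0.561  -0.3745  0.166 ] [ 0.5577 -0.3593  0.166 ]
[ 0.5257 -0.4254  0.05  ] [ 0.4904 -0.2596  0.05  ] 11.992075158319206
```

```bash
python3 go.py 0.5687 -.3731 .112 12.1
```

```text
t 13.9 pos [ 0.5669 -0.3663  0.1859] F [ 0.65  0.8  -0.4 ]
shift mm [-0.4 -7.1 73.8] turn [ 0.1 -0.  -0. ]
```

```bash
python3 -m jog '[0,-3,4,0,0,0, -0.4,-7,14,0,0,0, -0.4,-7.1,28,0,0,0, -0.4,-7.1,44,0,0,0, -0.4,-7.1,58,0,0,0, -0.4,-7.1,68,0,0,0, -0.4,-7.1,72.5,0,0,0, -0.4,-7.1,73.5,0,0,0, -0.4,-7.1,73.8,0,0,0]'; python3 -m jog '[0,0,1,0,0,0, 0,0,2,0,0,0, 0,0,3,0,0,0, 0,0,4,0,0,0, 0,0,5,0,0,0]'
```

```text
clock: 15.02
position: [0.5692, -0.3748, 0.1129]
ee_rot: [0.0, -0.105, 0.995, -0.0]
contact_force: [0.1, -0.8, -0.2]
width: -0.0001
clock: 15.65
position: [0.5689, -0.3746, 0.1073]
ee_rot: [0.0, -0.105, 0.995, 0.0]
contact_force: [0.4, -0.8, 0.3]
width: 0.0003
```

```bash
python3 -m jog '[0,0,1,0,0,0, 0,0,2,0,0,0]'; python3 -m jog '[0,0,0.7,0,0,0, 0,0,1.4,0,0,0]'
```

```text
clock: 15.9
position: [0.569, -0.3746, 0.1053]
ee_rot: [0.0, -0.105, 0.994, 0.0]
contact_force: [-0.6, -0.0, -0.0]
width: -0.0003
clock: 16.15
position: [0.569, -0.3746, 0.1039]
ee_rot: [0.0, -0.105, 0.994, 0.0]
contact_force: [0.2, -0.2, 0.4]
width: -0.0
```

```bash
python3 -m jog '[0,0,0.8,0,0,0, 0,0,1.5,0,0,0]'; python3 -m jog '[0,0,0.7,0,0,0, 0,0,1.4,0,0,0]'; python3 -m jog '[0,0,0.7,0,0,0, 0,0,1.4,0,0,0]'
```

```text
clock: 16.4
position: [0.5689, -0.3746, 0.1024]
ee_rot: [0.0, -0.105, 0.995, 0.0]
contact_force: [-0.5, 0.3, -0.9]
width: -0.0
clock: 16.65
position: [0.569, -0.3746, 0.101]
ee_rot: [0.0, -0.105, 0.994, 0.0]
contact_force: [-0.8, -0.1, -0.3]
width: -0.0005
clock: 16.9
position: [0.569, -0.3746, 0.1001]
ee_rot: [0.0, -0.105, 0.994, -0.0]
contact_force: [0.2, 1.1, 4.0]
width: 0.0005
```

```bash
python3 -m jog '[0,0,0.7,0,0,0, 0,0,1.4,0,0,0]'; python3 -m jog '[0,0,0.7,0,0,0, 0,0,1.4,0,0,0]'; python3 -m jog '[0,0,0.6,0,0,0, 0,0,1.2,0,0,0]'
```

```text
clock: 17.15
position: [0.5697, -0.3746, 0.099]
ee_rot: [0.001, -0.105, 0.995, -0.0]
contact_force: [-0.0, 1.8, 5.0]
width: -0.0
clock: 17.4
position: [0.5698, -0.3748, 0.0975]
ee_rot: [0.001, -0.105, 0.995, -0.001]
contact_force: [1.6, 0.8, 5.6]
width: 0.0001
clock: 17.65
position: [0.5701, -0.3748, 0.0963]
ee_rot: [0.001, -0.105, 0.995, -0.001]
contact_force: [1.1, 1.2, 4.9]
width: -0.0002
```

```bash
python3 -m jog '[0,0,0.4,0,0,0, 0,0,0.8,0,0,0]'; python3 -m jog '[0,0,0.3,0,0,0]'
```

```text
clock: 17.9
position: [0.5704, -0.3748, 0.0956]
ee_rot: [0.002, -0.105, 0.995, -0.001]
contact_force: [2.9, 1.9, 5.0]
width: -0.0001
clock: 18.02
position: [0.5706, -0.3748, 0.0954]
ee_rot: [0.002, -0.105, 0.995, -0.001]
contact_force: [2.6, 1.2, 7.0]
width: 0.0002
```

```bash
python3 -m jog '[0,0,0.4,0,0,0, 0,0,0.4,0,0,0]'; python3 -m jog '[0,0,0.4,0,0,0, 0,0,0.4,0,0,0]'
```

```text
clock: 18.27
position: [0.5706, -0.3748, 0.0954]
ee_rot: [0.002, -0.105, 0.995, -0.001]
contact_force: [2.8, 2.5, 7.8]
width: -0.0003
clock: 18.52
position: [0.5706, -0.3748, 0.0953]
ee_rot: [0.002, -0.105, 0.995, -0.001]
contact_force: [2.2, 2.6, 8.6]
width: -0.0002
```

```bash
python3 -m jog '[0,0,0.4,0,0,0, 0,0,0.7,0,0,0, 0,0,0.7,0,0,0]'; python3 -m jog '[0,0,-1,0,0,0, 0,0,-4,0,0,0, 0,0,-12,0,0,0, 0,0,-28,0,0,0, 0,0,-48,0,0,0, 0,0,-70,0,0,0, 0,0,-90,0,0,0, 0,0,-98,0,0,0, 0,0,-98,0,0,0]'
python3 look.py s5 scene 75 160 100 80; python3 look.py w5 wrist; python3 go.py 0.550 .3567 .18 -1.8
```

```text
clock: 18.9
position: [0.5706, -0.3748, 0.0952]
ee_rot: [0.002, -0.105, 0.995, -0.001]
contact_force: [1.5, 3.0, 10.3]
width: 0.0003
clock: 20.02
position: [0.5691, -0.3748, 0.1919]
ee_rot: [0.0, -0.105, 0.995, -0.0]
contact_force: [0.6, 0.4, -0.2]
width: 0.0005
t 20.125 pos [ 0.5685 -0.3743  0.1903] F [-0.43 -0.18  0.21]
shift mm [-134.2  718.8   11.1] turn [ 0.1 -0.1 13.8]
```

View pics/s5.png

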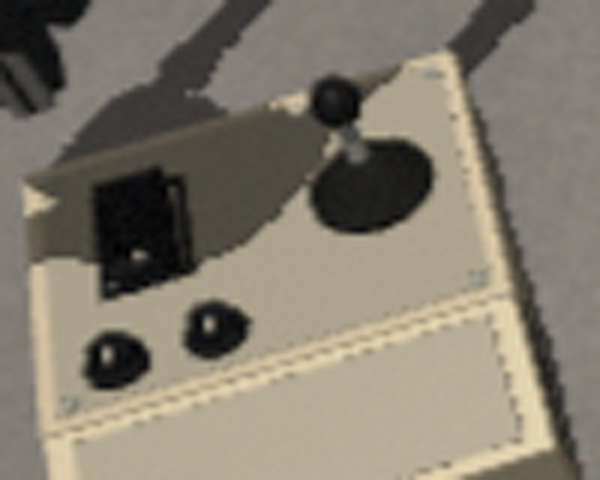

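View pics/w5.png

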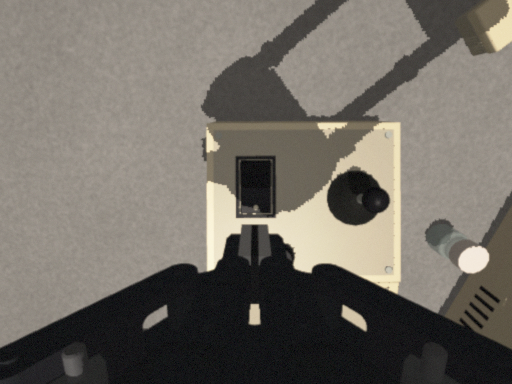

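```bash
python3 -m jog '[-3,15,0,0,0,0, -10,54,0,0,0,1, -19,102,0,0,0,2.5, -28,150,0,0,0,4, -37,198,0,0,0,5.5, -46,246,0,0,0,7, -55,294,0,0,0,8.5, -64,342,0,0,0,10, -73,390,0,0,0,11.5, -80,432,0,0,0,13.8]'; python3 go.py 0.550 .3567 .18 -1.8
```

```text
clock: 21.38
position: [0.5559, 0.0672, 0.1906]
ee_rot: [-0.001, 0.016, 1.0, 0.0]
contact_force: [-0.4, 0.2, -0.0]
width: 0.0001
t 21.375 pos [0.5559 0.0672 0.1906] F [-0.39  0.2  -0.  ]
shift mm [ 14.9 289.2  10.8] turn [ 0.  -0.1  0. ]
```

```bash
python3 -m jog '[2,30,0,0,0,0, 5,75,0,0,0,0, 7,125,0,0,0,0, 9,170,0,0,0,0, 11,215,0,0,0,0, 13,250,2,0,0,0, 14,275,6,0,0,0, 14,284,10,0,0,0, 14,285,10,0,0,0, 14,285,10,0,0,0]'; python3 look.py w6 wrist; python3 go.py 0.550 .3567 .18 -1.8
```

```text
clock: 22.62
position: [0.5522, 0.3487, 0.1811]
ee_rot: [-0.0, 0.016, 1.0, -0.0]
contact_force: [-0.2, 0.4, 0.3]
width: 0.0
t 22.675 pos [0.5523 0.3487 0.1812] F [-0.19 -1.23 -0.19]
shift mm [2.5 7.9 1.2] turn [-0.  0. -0.]
```

View pics/w6.png

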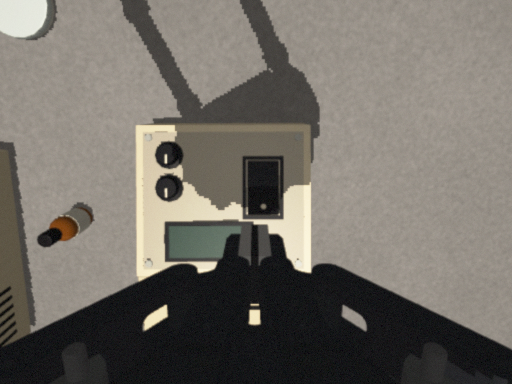

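```bash
python3 - <<'E'
from h import *
W=load("pics/w6.npz"); print(onz(W,(263,206),.076).round(4), proj(W,[[.5601,.3563,.076]]))
a=onz(W,(136,125),.046);b=onz(W,(311,125),.046);print(a.round(4),b.round(4),np.degrees(np.arctan2(-(b-a)[0],(b-a)[1])))
E
python3 go.py 0.550 .357 .104 -1.8
```

```text
[0.5631 0.3565 0.076 ] [[262.6890449 202.5150819]]
[0.4964 0.2498 0.046 ] [0.5013 0.4001 0.046 ] -1.8450797461616548
t 22.675 pos [0.5523 0.3487 0.1812] F [-0.19 -1.23 -0.19]
shift mm [ 2.5  8.2 77.2] turn [-0.  0. -0.]
```

```bash
python3 -m jog '[0,3,4,0,0,0, 1,8,14,0,0,0, 1,8,28,0,0,0, 1,8,44,0,0,0, 1,8,60,0,0,0, 1,8,70,0,0,0, 1,8,75,0,0,0, 1,8,76.5,0,0,0, 1,8,77,0,0,0]'; python3 -m jog '[0,0,1,0,0,0, 0,0,2,0,0,0, 0,0,3,0,0,0, 0,0,4,0,0,0, 0,0,5,0,0,0]'
```

```text
clock: 23.8
position: [0.5516, 0.3581, 0.1046]
ee_rot: [0.0, 0.016, 1.0, 0.0]
contact_force: [0.0, -0.0, 0.4]
width: 0.0004
clock: 24.42
position: [0.5513, 0.3579, 0.0991]
ee_rot: [0.0, 0.016, 1.0, 0.0]
contact_force: [0.8, -0.0, -0.3]
width: 0.0001
```

```bash
python3 -m jog '[0,0,0.8,0,0,0, 0,0,1.6,0,0,0]'; python3 -m jog '[0,0,0.7,0,0,0, 0,0,1.4,0,0,0]'; python3 -m jog '[0,0,0.7,0,0,0, 0,0,1.4,0,0,0]'
```

```text
clock: 24.68
position: [0.5513, 0.3579, 0.0974]
ee_rot: [-0.0, 0.016, 1.0, 0.0]
contact_force: [0.2, -0.4, 0.0]
width: -0.0001
clock: 24.92
position: [0.5513, 0.3579, 0.0961]
ee_rot: [0.0, 0.015, 1.0, 0.0]
contact_force: [-0.4, 0.0, 0.1]
width: -0.0001
clock: 25.18
position: [0.5514, 0.3579, 0.0952]
ee_rot: [0.0, 0.015, 1.0, 0.0]
contact_force: [-0.4, -0.2, 4.3]
width: -0.0001
```

Contact came near z = 0.0955, so the stop should be near 0.0902.

```bash
python3 -m jog '[0,0,0.7,0,0,0, 0,0,1.4,0,0,0]'; python3 -m jog '[0,0,0.7,0,0,0, 0,0,1.4,0,0,0]'; python3 -m jog '[0,0,0.6,0,0,0, 0,0,1.2,0,0,0]'; python3 -m jog '[0,0,0.4,0,0,0, 0,0,0.8,0,0,0]'
```

```text
clock: 25.42
position: [0.5523, 0.358, 0.0941]
ee_rot: [0.001, 0.015, 1.0, 0.0]
contact_force: [1.6, -1.9, 5.4]
width: -0.0002
clock: 25.68
position: [0.5528, 0.3581, 0.0928]
ee_rot: [0.002, 0.015, 1.0, 0.0]
contact_force: [2.2, -0.2, 5.6]
width: 0.0001
clock: 25.92
position: [0.5532, 0.3581, 0.0917]
ee_rot: [0.002, 0.015, 1.0, 0.001]
contact_force: [3.2, -1.3, 5.8]
width: 0.0003
clock: 26.18
position: [0.5535, 0.3581, 0.091]
ee_rot: [0.002, 0.015, 1.0, 0.001]
contact_force: [2.5, -1.0, 5.5]
width: 0.0001
```

```bash
python3 -m jog '[0,0,0.4,0,0,0, 0,0,0.4,0,0,0]'; python3 -m jog '[0,0,0.4,0,0,0, 0,0,0.4,0,0,0]'
```

```text
clock: 26.42
position: [0.5535, 0.3582, 0.0909]
ee_rot: [0.003, 0.015, 1.0, 0.001]
contact_force: [2.0, -0.9, 6.7]
width: 0.0001
clock: 26.68
position: [0.5536, 0.3581, 0.0908]
ee_rot: [0.003, 0.015, 1.0, 0.001]
contact_force: [1.8, -2.3, 7.6]
width: 0.0002
```

```bash
python3 -m jog '[0,0,0.4,0,0,0, 0,0,0.8,0,0,0, 0,0,0.8,0,0,0]'; python3 -m jog '[0,0,-1,0,0,0, 0,0,-4,0,0,0, 0,0,-12,0,0,0, 0,0,-28,0,0,0, 0,0,-48,0,0,0, 0,0,-70,0,0,0, 10,0,-90,0,0,0, 30,0,-110,0,0,0, 60,0,-120,0,0,0, 80,0,-120,0,0,0]'
python3 -m jog '[20,0,0,0,0,0, 60,0,0,0,0,0, 100,0,0,0,0,0, 120,0,0,0,0,0, 120,0,0,0,0,0]'
python3 look.py s7 scene; python3 look.py t7 top
python3 - <<'E'
import cv2,numpy as np
a=np.load("pics/s7.npz")["frame"];b=np.load("pics/t7.npz")["frame"]
a0=np.load("pics/scene0.npz")["frame"];b0=np.load("pics/top0.npz")["frame"]
r=lambda f,x,y,w,h:cv2.resize(f[y:y+h,x:x+w,::-1],(266,266*h//w),interpolation=cv2.INTER_CUBIC)
cv2.imwrite("pics/s7c.png",np.vstack([np.hstack([r(f,215,150,100,80),r(f,75,160,100,80),r(f,350,130,100,80)]) for f in(a0,a)]))
cv2.imwrite("pics/t7d.png",np.hstack([a,b])[:, :, ::-1][:, :, :].copy() if False else cv2.resize(np.hstack([cv2.absdiff(a,a0),cv2.absdiff(b,b0)]),(800,300)))
E
```

```text
clock: 27.05
position: [0.5536, 0.3582, 0.0907]
ee_rot: [0.003, 0.015, 1.0, 0.001]
contact_force: [1.2, -1.4, 11.9]
width: 0.0001
clock: 28.3
position: [0.4691, 0.3606, 0.2098]
ee_rot: [0.0, 0.015, 1.0, 0.001]
contact_force: [-0.2, -0.4, 0.3]
width: -0.0002
clock: 28.92
position: [0.3504, 0.3641, 0.2083]
ee_rot: [0.0, 0.015, 1.0, -0.0]
contact_force: [0.8, 0.2, 0.5]
width: 0.0002
```

View pics/s7c.png

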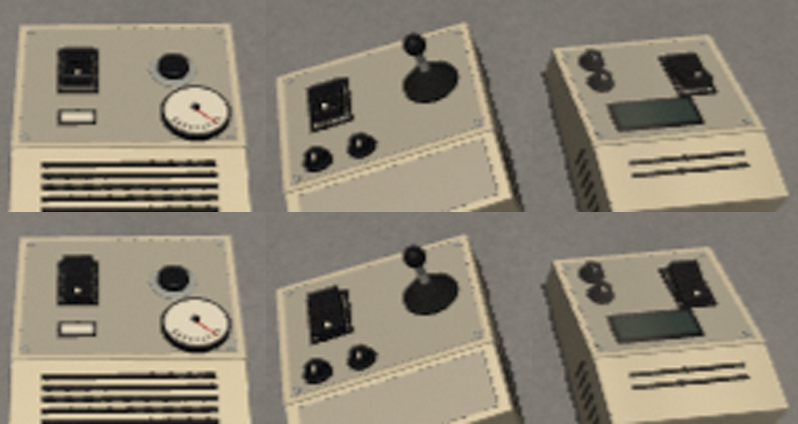

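View pics/t7d.png

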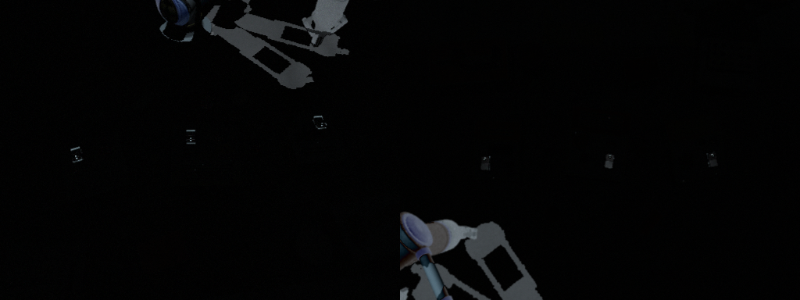

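The before/after pictures show all three rockers tipped, with their pips lower and their near ends proud. The button is out. In the difference images only the rockers and the arm with its shadow changed, so the cases and bystanders stayed put.

```bash
python3 -c "
from rig import *
print(get_state()['clock']); print(sign_off())"
```

```text
29.025
the job is handed in; nothing more can be done
None
```

I switched everything on in the order you asked and handed the job in at 29.0 s of the 64 s allowed. I used the closed fingertips pointing straight down: lamp rocker, ignition button in and out, stage-drive rocker, then camera-controller rocker.

- **Rockers:** I pressed each one slowly until its height stopped changing while the force rose to about 10–12 N. Each fell about 5 mm from first touch, close to the 5.5 mm you gave.
- **Ignition button:** It went in about 6 mm to its stop at about 11 N. The picture taken after release shows it out again.
- **Final pictures:** All three upper ends are down. Between the first and last views, only the rockers and the arm with its shadow had changed. The gripper was clear of everything and the force reading was near zero.

- **Disagreements:** The measured case edges came out mostly 3–6 mm low in height when triangulated. The pip positions found by different cameras differed by 1–3 mm. The stage rocker was touched about 2–3 mm lower than I had estimated. None of this affected the presses.
- **Not measured:** I had no direct reading of the rocker angles, so "on" rests on the felt stops and the pictures.

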